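Swap the piece in a sprung length gauge

ROBOT

A 6-joint arm with a two-finger parallel gripper is mounted at the origin on a cart in front of the work surface, level with it; the furniture and walls round the work are solid. World frame = base frame: x ahead of the robot, y to its left, z up, the work surface at z = 0. Lengths are in m, angles in rad, forces in N, time in s.
With the tool pointing down it reaches from about 0.425 to 0.95 m from the base axis. Payload 3.5 kg.
Tool frame: the origin (TCP) lies midway between the tips of the shut fingers; the grasp point (between the pads) lies 19 mm behind it; z points along the fingers, y is the line along which they close (so a half turn about z gives the same grasp; the last joint's range is limited). The gripper opens to 85 mm and grips with 20 to 120 N. Pads are 22 mm wide; open, the fingers measure 114 mm over their backs; the gripper's body (76 mm by 85 mm) begins 54 mm behind the grasp point. The pads swing forward as they close: fully open they stand 13 mm farther back than shut.
Start: joints at [-1.416, 0.286, 1.577, -0, 1.279, -0.15], TCP at [0.203, -0.644, 0.231] pointing down, gripper open.
Joint ranges: [-2.77, 2.77], [-0.9, 2.22], [0.21, 2.48], [-1.53, 4.67], [0.24, 2.81], [-2.84, 2.84]. Speed limits (rad/s): [2.79, 2.79, 3.14, 3.14, 3.14, 3.14].

INTERFACE

Orientations are given as a unit quaternion [x, y, z, w].
In Python, from plant import ctrl gives the robot as it stands.
- The arm moves only by the tool send_rows, never from a script. Its argument "series" is a list that holds one entry, the list of rows, each a list of 7 numbers: the shift along the tool's x, y, z in cm, then the turn, a rotation vector about the tool's x, y, z in rad, then the opening, from -1 (shut) to 1 (fully open). In form: [[[x, y, z, rx, ry, rz, jaw], ...]]. A call has 1 to 10 rows; each row shifts and turns the commanded pose from where the row before left it, along the tool's axes as they then stand; what a row does not reach is not made up. A row lasts 1/8 s, in which the tool goes at most 62.5 mm and 10.7 degrees, less where a joint would pass 70% of its speed; a pose out of reach is approached as far as the arm can. A call is refused whole if a number of a shift passes 6.25 or a number of a turn 0.188, either way. A call with a gripper value outside its range is refused whole. The fingers move at their own pace and stop on an object; "force" is the grip in N (left out, the last holds). Time passes only in rows, so rows that do not move let the fingers close. It gives the time, the measured TCP pose, the force, the opening and the grip force at its end, in the units of the state.
- ctrl.get_state(): the state, without advancing time (a new reading comes with each control period).
- ctrl.read_camera(name): name is "scene" or "top" or "wrist"; returns a dict with "img" (400x640x3 uint8, red, green, blue), "fx", "fy", "cx", "cy" (pixels), "R" (3x3) and "t" (3): a world point X has camera coordinates R X + t; the wrist camera has in their place "hand_eye" (4x4, takes a point from camera to tool coordinates, whose origin is the TCP and whose axes are the flange's). Camera axes: x right, y down, z forward; pixel columns grow to the right and rows downward; lengths in m; the calibration is good to about 2 mm. A picture is of the moment at which its call begins: read the wrist's pose just before it. There is no depth.
- ctrl.sign_off(): hands the job in; it is judged then, once.
The state is a dict: "time": time; "qpos": joint angles; "dq": joint speeds; "joint_efforts": joint torques, N m; "eef_pos": TCP position; "tcp_rot": TCP orientation; "contact_force": force on the tool from outside, world axes, zero at the start; "wrist_torque": the same for the moment, N m; "opening": opening from 0.0 (shut) to 1.0 (fully open); "finger_force": force on a finger pad.
Only numpy, scipy, OpenCV 4.12 (cv2) and the standard library are available. Lean on these libraries where they do the work, as an engineer would, in place of code of your own. Each camera call takes 0.05 s, during which the arm holds its last target. There are 200 camera calls.

TASK

The sprung length gauge still holds the walnut block from the last job: pull its jaw back by the bar handle until the front of the jaw stands on the line scored right across the bed, and lock it there by turning the handle clockwise. Take the walnut block out and lay it flat on the bare table top, then lay the aluminium profile lengthwise on the bed, square and centred between the two steel faces, with the jaw still locked on the line. Finally turn the handle fully back so that the spring closes the jaw and holds the profile against the anvil for reading; leave the other things on the table where they are.

Things in the scene. Friction and masses are not known exactly. Their poses are not given: they have to be found in the camera images.
- gauge: sprung length gauge, fixed to the table: steel base plate 84 x 316 x 10 mm, on it an aluminium bed 62 mm wide, 300 mm long, its top 30 mm above the table. Origin: middle of the underside; y runs along the gauge from the fixed anvil to the end stop, z up. Anvil: block at y = -148 to -110 mm, up to 65 mm high, its 44 mm wide steel face at y = -110 mm. End stop: y = 132 to 148 mm, 56 mm high
- anvil_face (a point): foot of the anvil's face: at the middle of the bed's width, on the bed top (30 mm above the table)
- load_line (a point): middle of the dark loading line, 1.6 mm wide, scored right across the bed top (30 mm up) and down its sides, 146 mm from the anvil face; the short strokes every 10 mm along one edge of the bed are only the scale
- jaw (a joint): sliding jaw: the gap between the anvil face and the jaw's front face, m (0 to 0.176). A spring pulls it towards the anvil with 5 N at 0 to 7 N fully out, damped (let go, it closes at about 0.16 m/s). It starts closed on the walnut block, at 0.06. The jaw is 62 mm wide, reaches 52 mm behind its front face and up to 63 mm above the table
- jaw_front (a point): the jaw's steel front plate, 44 mm wide; the point lies at the foot of its front face (the face that looks at the anvil), in the middle of the bed's width, on the bed top; same axes as the gauge
- knob (a joint): angle of the jaw's clamp handle, rad: 0 = loose, bar straight across the gauge; turned clockwise seen from above it grows to its stop at 1.25. The brake bites from about 0.5; at the stop it holds the jaw firmly. The handle stays where it is left and takes 0.1 to 0.15 N m to turn
- handle (a point): middle of the clamp handle, on its upright turning axis, 29 mm behind the jaw's front face and 80 mm above the table: a black bar 54 mm long and 12 mm thick, between 69 and 93 mm above the table, on a hub 24 mm across. The point's x axis lies along the bar and turns with it. Pinch the bar from above across its 12 mm
- walnut_block: dark walnut offcut 38 x 60 x 25 mm (x, y, z), origin at the centre of its underside; at the start it lies in the gauge between the anvil and the jaw, its 60 mm along the gauge
- profile: the aluminium slot profile, a square bar 30 x 130 x 30 mm (x, y, z) of bare metal lying on the table; origin at the centre of its underside, its long axis is y
- sanding_block: bystander: brown sanding block 59 x 100 x 28 mm, long axis y, origin at the centre of its underside
- oak_block: bystander: oak offcut 45 x 85 x 28 mm, long axis y, origin at the centre of its underside
- block_plane: bystander: block plane 48 x 155 x 50 mm, long axis y, origin at the centre of its underside
- try_square: bystander: try square lying flat, wooden stock and steel blade, 196 x 130 x 16 mm over all, origin under its middle
- tape_dispenser: bystander that does not move: beige tape dispenser 115 x 55 x 98 mm, origin at the centre of its underside
- tape_duct: bystander that does not move: roll of grey tape 103 mm across, 48 mm high, origin at the centre of its underside. Above and around it bars of long stock stick out of the rack on the right, 0.42 m above the table, as far as x = 0.45, y = -0.33: keep the arm's wrist out of there
- bit_case: bystander that does not move: closed wooden bit case at the back of the table, 119 x 170 x 57 mm, origin at the centre of its underside
- small_carton: bystander that does not move: closed carton at the back of the table, 110 x 172 x 56 mm, origin at the centre of its underside
- sealant: bystander that does not move: upright cartridge at the back of the table, 50 mm across and 299 mm high, origin at the centre of its underside
- screw_carton: bystander: small carton of screws 85 x 52 x 46 mm, origin at the centre of its underside
Not all that is in view belongs to the job. Of the things like the profile, leave any that is black; of the rest the larger one is meant.

How it is judged:
By the outcome, as a careful person would: the job done as asked, in the order asked, and still so for the second after the job is handed in, with the robot touching nothing.
It also fails if it takes over 72 s, if anything falls off the work surface, if the arm or the gripper's body presses on something with over 40 N, if the wrist force passes 120 N, or if a joint passes its speed limit or range.

## Working session

There is one attempt and no reset: what is moved stays moved. The work goes in short steps, Python scripts to look and compute and a tool call to move; the robot and the scene stay as the last step left them, time stands still between calls to the robot, and variables do not carry over. Pictures are saved under pics/ and viewed, at most 10 in all, crops included, and the job is handed in when it is done.

Besides the shell and the picture viewer there is one more tool, called after "Call:" as a command line: name --argument value ..., lists and objects as JSON in quotes. send_rows: Moves the arm, as the interface text tells. Its arguments: {"type":"object","properties":{"series":{"type":"array"},"force":{"type":"number"}},"required":["series"]}

```bash
ls; mkdir -p pics; cat > h.py <<'E'
import numpy as np,cv2
from plant import ctrl
from scipy.spatial.transform import Rotation as Ro
def cam(n):
    s=ctrl.get_state(); c=ctrl.read_camera(n); c={k:(np.array(v) if isinstance(v,(list,tuple)) else v) for k,v in c.items()}
    if n=="wrist":
        T=np.eye(4);T[:3,:3]=Ro.from_quat(s["tcp_rot"]).as_matrix();T[:3,3]=s["eef_pos"]
        W=T@c["hand_eye"]; c["R"]=W[:3,:3].T; c["t"]=-c["R"]@W[:3,3]
    return c
def ray(c,u,v,z):
    d=c["R"].T@np.array([(u-c["cx"])/c["fx"],(v-c["cy"])/c["fy"],1]); o=-c["R"].T@c["t"]
    return o+d*(z-o[2])/d[2]
def proj(c,X):
    p=c["R"]@np.array(X)+c["t"]; return c["fx"]*p[0]/p[2]+c["cx"],c["fy"]*p[1]/p[2]+c["cy"]
def save(c,n): cv2.imwrite("pics/"+n,c["img"][:,:,::-1])
E
python3 - <<'E'
from h import *
for n in("scene","top","wrist"):
    c=cam(n);save(c,n+"0.png");print(n,c["fx"],c["cx"],c["cy"],-c["R"].T@c["t"]); print(c["R"].round(3))
s=ctrl.get_state();print({k:np.round(v,4) for k,v in s.items()})
E
```

```text
pics
scene 462.9634010667515 325.80084466261957 202.9813243437698 [-0.48664475 -0.77733396  1.13762755]
[[ 0.521 -0.854 -0.007]
 [-0.559 -0.335 -0.758]
 [ 0.645  0.399 -0.652]]
top 442.43589946068477 313.61401553531175 200.29533993719187 [ 0.35112936 -0.1658331   1.44750091]
[[-0.002 -1.    -0.011]
 [-0.989  0.004 -0.147]
 [ 0.147  0.01  -0.989]]
wrist 310.271109088829 313.7805576774823 195.70119458425475 [ 0.27659123 -0.6211228   0.37272147]
[[ 0.301 -0.954 -0.002]
 [-0.908 -0.287  0.305]
 [-0.291 -0.089 -0.952]]
{'time': np.float64(0.15), 'qpos': array([-1.416 ,  0.287 ,  1.5778,  0.    ,  1.2786, -0.15  ]), 'dq': array([-0.0005, -0.0024, -0.0026, -0.001 ,  0.0012,  0.0009]), 'joint_efforts': array([ 1.30000e-03, -4.06601e+01, -2.93144e+01, -1.00000e-04,
        3.90000e-03, -0.00000e+00]), 'eef_pos': array([ 0.2025, -0.6434,  0.2302]), 'tcp_rot': array([ 9.884e-01,  1.518e-01,  0.000e+00, -9.000e-04]), 'contact_force': array([ 0.4654, -0.687 ,  0.5685]), 'wrist_torque': array([-0.0691, -0.0331,  0.0178]), 'finger_force': np.float64(0.0), 'opening': np.float64(0.9994)}
```

View pics/top0.png

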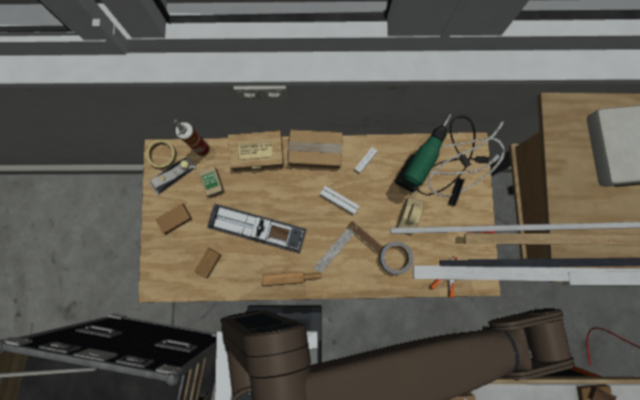

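View pics/scene0.png

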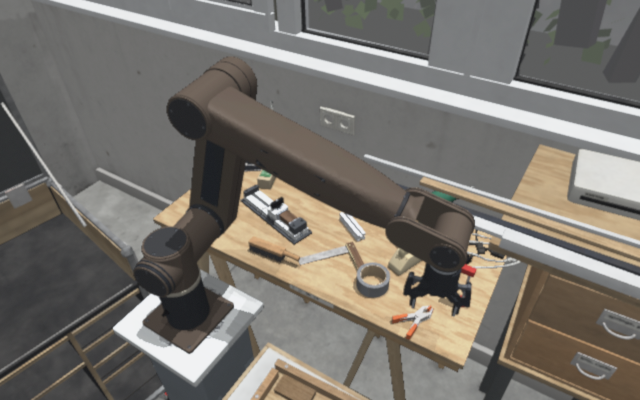

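The top view shows the gauge from about (209,215) to (305,240), with the handle and jaw near (262,227) and the walnut at (283,232). The profile is the larger light bar at (339,200), and a smaller one lies at (366,159). The arm starts on the right.

```bash
python3 - <<'E'
from h import *
c=cam("top")
for n,u,v,z in [("gaugeL",210,216,.03),("gaugeR",304,239,.03),("handle",262,227,.08),("walnut",283,232,.055),("profA",321,190,.03),("profB",357,211,.03),("small",366,159,.02),("sand",174,218,.028),("oak",208,262,.028),("square",347,246,.01),("tabL",142,295,0),("tabR",498,295,0),("duct",395,258,.048),("sealant",180,125,.3)]:
    print(n,ray(c,u,v,z).round(3))
cv2.imwrite("pics/c.png",cv2.resize(c["img"][185:255,195:375,::-1],None,fx=4.4,fy=4.4,interpolation=cv2.INTER_CUBIC))
E
```

```text
gaugeL [0.512 0.184 0.03 ]
gaugeR [ 0.437 -0.12   0.03 ]
handle [0.472 0.009 0.08 ]
walnut [ 0.458 -0.055  0.055]
profA [ 0.596 -0.175  0.03 ]
profB [ 0.527 -0.291  0.03 ]
small [ 0.701 -0.324  0.02 ]
sand [0.506 0.301 0.028]
oak [0.365 0.186 0.028]
square [ 0.416 -0.258  0.01 ]
tabL [0.261 0.402 0.   ]
tabR [ 0.259 -0.739  0.   ]
duct [ 0.376 -0.406  0.048]
sealant [0.729 0.206 0.3  ]
```

View pics/c.png

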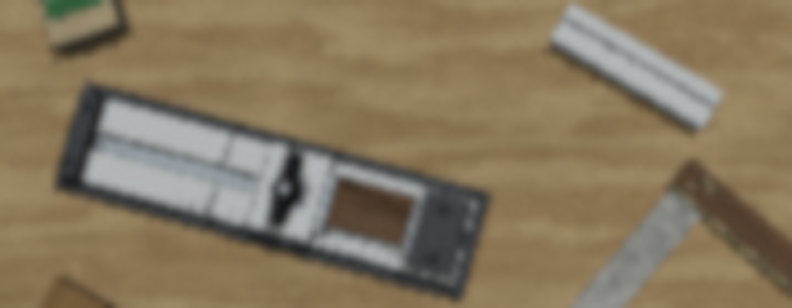

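```bash
python3 - <<'E'
from h import *
c=cam("top")
for z in(.42,.45): print([ray(c,u,v,z)[:2].round(3).tolist() for u,v in [(391,231),(415,267),(415,280),(440,263),(570,284)]])
d=cam("scene")
for y,x in[(-.33,.45),(-.45,.33)]: print(proj(d,[x,y,.42]))
# link geometry in view: where's elbow/wrist
print(d["img"].shape)
cv2.imwrite("pics/s.png",cv2.resize(d["img"][130:350,330:540,::-1],None,fx=2.7,fy=2.7,interpolation=cv2.INTER_CUBIC))
E
```

```text
[[0.432, -0.334], [0.349, -0.387], [0.32, -0.386], [0.358, -0.445], [0.31, -0.737]]
[[0.429, -0.33], [0.349, -0.381], [0.321, -0.38], [0.358, -0.436], [0.311, -0.72]]
(np.float64(366.82388066361057), np.float64(154.93495248564696))
(np.float64(387.8364357852714), np.float64(193.75245388695657))
(400, 640, 3)
```

View pics/s.png

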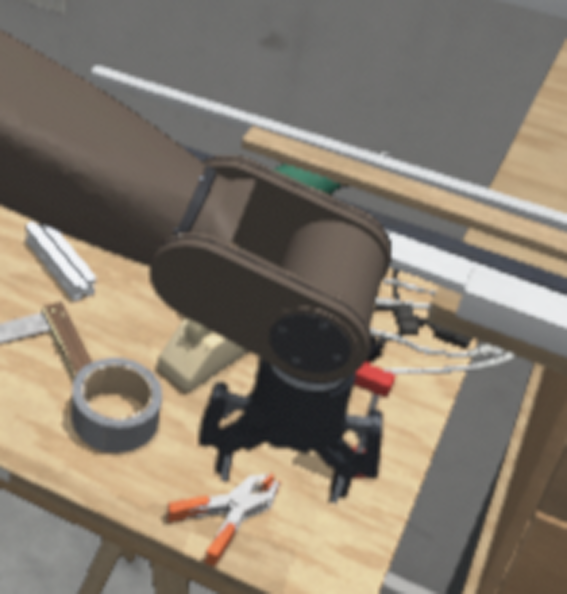

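The white and wooden rack bars run at x≈0.31–0.44, y<-0.33, right beside the wrist. I'll rise straight up first, then swing over them.

```bash
cat >> h.py <<'E'
def plan(pos,yaw,n=None,jaw=1,frm=None,spd=.06):
    s=ctrl.get_state()
    p0=np.array(s["eef_pos"]);R0=Ro.from_quat(s["tcp_rot"])
    if frm is not None: p0,R0=np.array(frm[0]),Ro.from_matrix(dn(frm[1]))
    R1=Ro.from_matrix(dn(yaw)); rv=(R0.inv()*R1).as_rotvec()
    if n is None: n=int(np.ceil(max(np.linalg.norm(np.array(pos)-p0)/spd,np.linalg.norm(rv)/.184,1)))
    st=Ro.from_rotvec(rv/n); d=(np.array(pos)-p0)/n
    out=[]
    for k in range(n):
        R=R0*Ro.from_rotvec(rv*k/n); out.append([*(R.inv().apply(d)*100).round(2).tolist(),*(rv/n).round(3).tolist(),jaw])
    for i in range(0,n,10): print(out[i:i+10])
def dn(a): c,s=np.cos(a),np.sin(a); return np.array([[c,s,0],[s,-c,0],[0,0,-1]])
E
python3 - <<'E'
from h import *
plan([.46,-.02,.42],-.242+np.pi,frm=([.2025,-.6434,.49],.305))
E
```

```text
[[2.89, -3.45, 0.47, 0.0, 0.0, -0.173, 1], [3.44, -2.9, 0.47, 0.0, 0.0, -0.173, 1], [3.88, -2.27, 0.47, 0.0, 0.0, -0.173, 1], [4.22, -1.56, 0.47, 0.0, 0.0, -0.173, 1], [4.42, -0.81, 0.47, 0.0, 0.0, -0.173, 1], [4.5, -0.04, 0.47, 0.0, 0.0, -0.173, 1], [4.44, 0.73, 0.47, 0.0, 0.0, -0.173, 1], [4.24, 1.49, 0.47, 0.0, 0.0, -0.173, 1], [3.93, 2.19, 0.47, 0.0, 0.0, -0.173, 1], [3.49, 2.84, 0.47, 0.0, 0.0, -0.173, 1]]
[[2.95, 3.39, 0.47, 0.0, 0.0, -0.173, 1], [2.32, 3.85, 0.47, 0.0, 0.0, -0.173, 1], [1.62, 4.19, 0.47, 0.0, 0.0, -0.173, 1], [0.88, 4.41, 0.47, 0.0, 0.0, -0.173, 1], [0.1, 4.5, 0.47, 0.0, 0.0, -0.173, 1]]
```

Call:
send_rows --series '[[[0,0,-5.2,0,0,0,1],[0,0,-5.2,0,0,0,1],[0,0,-5.2,0,0,0,1],[0,0,-5.2,0,0,0,1],[0,0,-5.2,0,0,0,1]]]'

```text
time: 0.92
eef_pos: [0.2026, -0.6436, 0.4931]
tcp_rot: [0.988, 0.152, -0.0, 0.0]
contact_force: [0.7, 0.4, -0.7]
opening: 0.999
finger_force: 0.0
```

Call:
send_rows --series '[[[2.9,-3.45,0,0,0,-0.173,1],[3.45,-2.9,0,0,0,-0.173,1],[3.9,-2.3,0,0,0,-0.173,1],[4.2,-1.55,0,0,0,-0.173,1],[4.4,-0.8,0,0,0,-0.173,1],[4.5,0,0,0,0,-0.173,1],[4.45,0.75,0,0,0,-0.173,1],[4.25,1.5,0,0,0,-0.173,1],[3.9,2.2,0.5,0,0,-0.173,1],[3.5,2.85,1,0,0,-0.173,1]]]'

```text
time: 2.17
eef_pos: [0.3757, -0.227, 0.4768]
tcp_rot: [0.523, 0.852, -0.0, 0.001]
contact_force: [0.8, 0.2, -0.5]
opening: 1.001
finger_force: 0.0
```

Call:
send_rows --series '[[[2.95,3.4,2,0,0,-0.173,1],[2.3,3.85,2,0,0,-0.173,1],[1.6,4.2,2,0,0,-0.173,1],[0.9,4.4,2,0,0,-0.173,1],[0.1,4.5,2,0,0,-0.173,1],[0,0,0,0,0,0,1]]]'

```text
time: 2.92
eef_pos: [0.461, -0.0182, 0.3741]
tcp_rot: [0.118, 0.993, 0.0, -0.002]
contact_force: [0.1, -1.2, 0.5]
opening: 1.0
finger_force: 0.0
```

```bash
python3 - <<'E'
from h import *
c=cam("wrist");save(c,"w1.png");s=ctrl.get_state();print(s["qpos"],s["eef_pos"],s["tcp_rot"],-c["R"].T@c["t"])
np.savez("w1.npz",**{k:c[k] for k in("img","R","t","fx","fy","cx","cy")})
E
```

```text
[-2.62723181e-01 -2.75439891e-01  1.88329871e+00 -4.39155303e-04
  1.53553340e+00 -1.59376871e+00] [ 0.46113322 -0.01964499  0.37550256] [ 1.19580570e-01  9.92824068e-01 -8.91040747e-05 -9.21855200e-04] [ 0.3854659  -0.00107244  0.51709124]
```

View pics/w1.png

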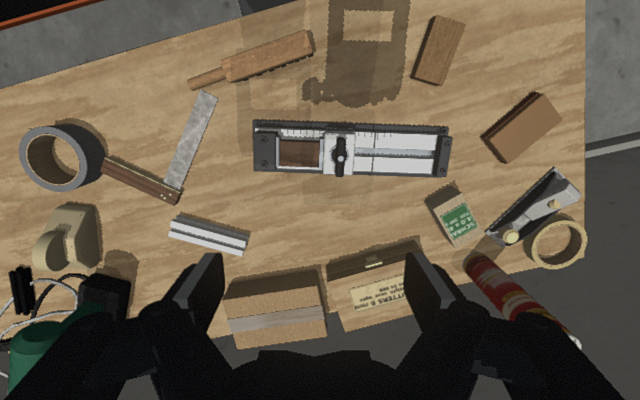

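The wrist view shows the gauge level in frame: base x 254–451, y 122–177. Walnut is at (298,153), handle at (340,156), load line at about (373,152), profile at (208,234). I'll go down for a finer measurement.

Call:
send_rows --series '[[[0,0,5,0,0,0,1],[0,0,5,0,0,0,1],[0,0,5,0,0,0,1],[0,0,0,0,0,0,1],[0,0,0,0,0,0,1]]]'

```text
time: 3.6
eef_pos: [0.4627, -0.0218, 0.2291]
tcp_rot: [0.121, 0.993, -0.0, 0.002]
contact_force: [0.6, -0.2, 1.0]
opening: 0.999
finger_force: 0.0
```

```bash
python3 - <<'E'
from h import *
c=cam("wrist");s=ctrl.get_state();print(s["eef_pos"],-c["R"].T@c["t"])
np.savez("w2.npz",**{k:c[k] for k in("img","R","t","fx","fy","cx","cy")})
print(proj(c,[.472,.009,.08]))
# rectified top view at bed height z=.03 in approx gauge frame, 2 px/mm, for looking
th=-.242;o=np.array([.475,.03]);ax=np.array([-np.sin(th),np.cos(th)]);lx=np.array([np.cos(th),np.sin(th)])
W=[];P=[]
for a in(-.18,.2):
  for b in(-.06,.06):
    X=o+a*ax+b*lx; P.append(proj(c,[*X,.03])); W.append([(a+.18)*2000,(.06-b)*2000])
H=cv2.getPerspectiveTransform(np.float32(P),np.float32(W))
r=cv2.warpPerspective(c["img"],H,(760,240)); 
v=np.vstack([r[:,:,::-1],cv2.resize(c["img"][:,:,::-1],(560,350))[:, :].copy() if False else r[:0,:,::-1]])
cv2.imwrite("pics/r2.png",v)
E
```

```text
[ 0.46309881 -0.02176424  0.22976841] [ 0.38621199 -0.00378715  0.37143806]
(np.float64(347.82529721141645), np.float64(182.0932270044093))
```

View pics/r2.png

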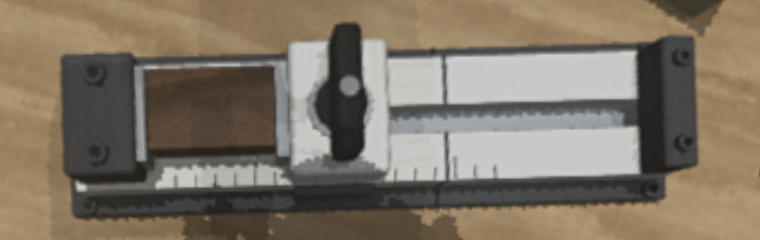

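The rectified view shows the load line at column 444 and the bed edges at rows ≈52 and 182 with a slight tilt (about -0.034). I'll fit it numerically.

```bash
cat >> h.py <<'E'
def rect(c,o,th,z=.03,a0=-.18,a1=.2,b=.06,k=4000):
    ax=np.array([-np.sin(th),np.cos(th)]);lx=np.array([np.cos(th),np.sin(th)]);W=[];P=[]
    for a in(a0,a1):
      for bb in(-b,b):
        P.append(proj(c,[*(o+a*ax+bb*lx),z])); W.append([(a-a0)*k,(b-bb)*k])
    return cv2.warpPerspective(c["img"],cv2.getPerspectiveTransform(np.float32(P),np.float32(W)),(int((a1-a0)*k),int(2*b*k)),flags=cv2.INTER_LINEAR)
E
python3 - <<'E'
from h import *
c=dict(np.load("w2.npz")); o=np.array([.475,.03]);th=-.276
g=cv2.cvtColor(rect(c,o,th),cv2.COLOR_RGB2GRAY).astype(float)
cs=list(range(1000,1260,20));up=[];lo=[]
for x in cs:
    p=g[:,x-4:x+5].mean(1); m=np.where(p>140)[0]; up.append(m.min()); lo.append(m.max())
print(up,lo); print(np.polyfit(cs,up,1),np.polyfit(cs,lo,1))
for b in (130,160,300,330):   # load line in strips
    p=g[b-10:b+10,820:1000].mean(0); print(b,820+p.argmin(),p.min())
E
```

```text
[np.int64(0), np.int64(0), np.int64(0), np.int64(0), np.int64(1), np.int64(6), np.int64(16), np.int64(25), np.int64(35), np.int64(36), np.int64(43), np.int64(51), np.int64(58)] [np.int64(431), np.int64(436), np.int64(448), np.int64(472), np.int64(479), np.int64(479), np.int64(479), np.int64(479), np.int64(479), np.int64(479), np.int64(433), np.int64(434), np.int64(438)]
[ 2.66483516e-01 -2.77615385e+02] [-1.92307692e-03  4.61076923e+02]
130 891 94.4
160 891 88.45
300 890 101.95
330 890 96.7
```

```bash
python3 - <<'E'
from h import *
c=dict(np.load("w2.npz")); o=np.array([.475,.03]);th=-.276
r=rect(c,o,th);cv2.imwrite("pics/r3.png",cv2.resize(r[:,:,::-1],None,fx=.5,fy=.5))
g=cv2.cvtColor(r,cv2.COLOR_RGB2GRAY).astype(float);sat=r.max(2).astype(int)-r.min(2)
m=((g>120)&(sat<25))
cs=[x for x in range(790,1260,20) if abs(x-890)>15];up=[];lo=[]
for x in cs:
    p=m[:,x-3:x+4].mean(1)>.5; i=np.where(p[60:220])[0]; j=np.where(p[260:420])[0]; up.append(60+i.min()); lo.append(260+j.max())
print(up,lo); print(np.polyfit(cs,up,1),np.polyfit(cs,lo,1))
# walnut, jaw front in strip
E
```

```text
[np.int64(117), np.int64(118), np.int64(118), np.int64(118), np.int64(118), np.int64(117), np.int64(117), np.int64(118), np.int64(118), np.int64(119), np.int64(118), np.int64(118), np.int64(118), np.int64(118), np.int64(118), np.int64(118), np.int64(118), np.int64(119), np.int64(119), np.int64(119), np.int64(118), np.int64(119), np.int64(118)] [np.int64(364), np.int64(364), np.int64(364), np.int64(365), np.int64(366), np.int64(366), np.int64(365), np.int64(364), np.int64(365), np.int64(365), np.int64(366), np.int64(367), np.int64(367), np.int64(366), np.int64(365), np.int64(365), np.int64(366), np.int64(366), np.int64(367), np.int64(368), np.int64(367), np.int64(367), np.int64(366)]
[2.37065576e-03 1.15655488e+02] [5.76348482e-03 3.59784321e+02]
```

View pics/r3.png

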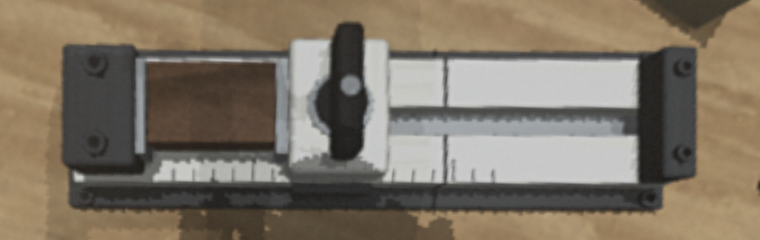

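```bash
cat >> h.py <<'E'
TH=-.272; AX=np.array([-np.sin(TH),np.cos(TH)]);LX=np.array([np.cos(TH),np.sin(TH)]);L=np.array([.4860,.0711]);A=L-.146*AX
E
python3 - <<'E'
from h import *
h=A+.089*AX; print(h,A)
plan([*h,.13],TH+np.pi,jaw=-.2,n=3)
plan([*h,.072],TH+np.pi,jaw=-.2,frm=([*h,.13],TH+np.pi),n=3)
E
```

```text
[0.47068647 0.01619558] [ 0.44677587 -0.06953238]
[[0.08, 1.29, 3.32, -0.0, 0.002, 0.01, -0.2], [0.08, 1.29, 3.33, -0.0, 0.002, 0.01, -0.2], [0.09, 1.29, 3.33, -0.0, 0.002, 0.01, -0.2]]
[[0.0, 0.0, 1.93, 0.0, 0.0, 0.0, -0.2], [0.0, 0.0, 1.93, 0.0, 0.0, 0.0, -0.2], [0.0, 0.0, 1.93, 0.0, 0.0, 0.0, -0.2]]
```

Call:
send_rows --series '[[[0.08,1.3,3.3,0,0.002,0.01,-0.2],[0.08,1.3,3.3,0,0.002,0.01,-0.2],[0.08,1.3,3.3,0,0.002,0.01,-0.2],[0,0,0,0,0,0,-0.2],[0,0,1.9,0,0,0,-0.2],[0,0,1.9,0,0,0,-0.2],[0,0,1.9,0,0,0,-0.2],[0,0,0,0,0,0,-0.2]]]'

```text
time: 4.65
eef_pos: [0.4694, 0.0171, 0.072]
tcp_rot: [0.136, 0.991, 0.0, -0.002]
contact_force: [-0.3, 0.4, 0.5]
opening: 0.397
finger_force: 0.0
```

Call:
send_rows --series '[[[0,0,0,0,0,0,-1],[0,0,0,0,0,0,-1],[0,0,0,0,0,0,-1],[0,0,0,0,0,0,-1]]]' --force 50

```text
time: 5.15
eef_pos: [0.4702, 0.0175, 0.0728]
tcp_rot: [0.136, 0.991, 0.0, -0.001]
contact_force: [-1.2, 0.5, 6.8]
opening: 0.127
finger_force: 52.0
```

```bash
python3 - <<'E'
from h import *
s=ctrl.get_state();print(s);h=A+.175*AX;print(h)
p=np.array(s["eef_pos"]);e=p[:2]-A; print("gap est",e@AX-.029,"lat",e@LX)
plan([*h,p[2]],TH+np.pi,jaw=-1,spd=.02)
E
```

```text
{'time': 5.15, 'qpos': array([-1.79254653e-01,  3.40037677e-02,  2.18235003e+00,  7.01507480e-04,
        9.26850745e-01, -1.47858851e+00]), 'dq': array([-3.14540856e-04, -6.11131735e-04,  7.34158132e-04, -8.07970489e-05,
       -1.37394590e-03, -2.07785739e-03]), 'joint_efforts': array([ -0.26273849, -22.54633784, -21.63920045,  -0.09862344,
        -0.20658111,  -0.05204359]), 'eef_pos': array([0.47020923, 0.01748347, 0.07284864]), 'tcp_rot': array([ 1.35523670e-01,  9.90773741e-01,  3.15140586e-04, -7.92985343e-04]), 'contact_force': array([-1.20243061,  0.45937872,  6.81419996]), 'wrist_torque': array([ 0.09405587,  0.11459624, -0.06604253]), 'finger_force': 51.97472870349884, 'opening': 0.1265901133601021}
[0.49379109 0.09903383]
gap est 0.06111233449776925 lat -0.0008057023379386824
[[-0.02, 1.7, 0.0, 0.0, -0.0, 0.0, -1], [-0.02, 1.7, 0.0, 0.0, -0.0, 0.0, -1], [-0.02, 1.7, 0.0, 0.0, -0.0, 0.0, -1], [-0.02, 1.7, 0.0, 0.0, -0.0, 0.0, -1], [-0.02, 1.7, 0.0, 0.0, -0.0, 0.0, -1]]
```

Call:
send_rows --series '[[[0,0.8,-0.1,0,0,0,-1],[0,1.6,0,0,0,0,-1],[0,1.6,0,0,0,0,-1],[0,1.6,0,0,0,0,-1],[0,1.6,0,0,0,0,-1],[0,1,0,0,0,0,-1],[0,0.4,0,0,0,0,-1],[0,0,0,0,0,0,-1],[0,0,0,0,0,0,-1]]]'

```text
time: 6.28
eef_pos: [0.4929, 0.0987, 0.0729]
tcp_rot: [0.135, 0.991, -0.002, -0.001]
contact_force: [0.5, -7.3, 2.4]
opening: 0.129
finger_force: 51.4
```

```bash
python3 - <<'E'
from h import *
s=ctrl.get_state()
p=np.array(s["eef_pos"]);e=p[:2]-A; print("gap est",e@AX-.029,"lat",e@LX,p,s["contact_force"],s["opening"])
c=cam("wrist"); r=rect(c,L,TH,a0=-.05,a1=.05,b=.04,k=6000);cv2.imwrite("pics/j1.png",r[:,:,::-1])
E
```

```text
gap est 0.14546809100625227 lat -0.0007953316161694729 [0.4928821  0.09873515 0.07287915] [ 0.4563741  -7.29102313  2.35101493] 0.12855896289306373
```

View pics/j1.png

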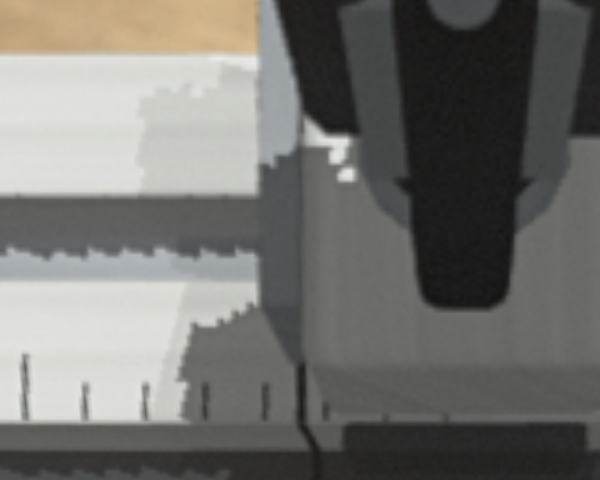

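The jaw's front face foot is at about (298,372), and the scored line is at column 300, so it is on the line within about 0.5 mm. I'll add a small trim for spring lag, then turn clockwise.

Call:
send_rows --series '[[[0,0.07,0,0,0,0,-1],[0,0,0,0,0,0.1,-1],[0,0,0,0,0,0.16,-1],[0,0,0,0,0,0.17,-1],[0,0,0,0,0,0.17,-1],[0,0,0,0,0,0.17,-1],[0,0,0,0,0,0.17,-1],[0,0,0,0,0,0.17,-1],[0,0,0,0,0,0.14,-1],[0,0,0,0,0,0,-1]]]'

```text
time: 7.58
eef_pos: [0.4942, 0.0997, 0.0731]
tcp_rot: [0.689, 0.724, -0.0, 0.001]
contact_force: [3.1, -5.5, -0.1]
opening: 0.123
finger_force: 51.1
```

```bash
python3 - <<'E'
from h import *
s=ctrl.get_state()
p=np.array(s["eef_pos"]);e=p[:2]-A; x=Ro.from_quat(s["tcp_rot"]).as_matrix()[:,0]
print("gap est",e@AX-.029,"lat",e@LX,p,s["contact_force"],s["wrist_torque"],s["opening"],"turned",TH+np.pi-np.arctan2(x[1],x[0]))
E
```

```text
gap est 0.14674578963345541 lat 0.0001986828661384235 [0.49418284 0.09969882 0.07308722] [ 3.10992607 -5.49456985 -0.10177388] [-0.82740749 -0.50089195 -0.01670621] 0.12344112503766257 turned 1.2493373378034343
```

Call:
send_rows --series '[[[0,0,0,0,0,0.04,-1],[0,0,0,0,0,0.03,-1],[0,0,0,0,0,0,-1]]]'

```text
time: 7.95
eef_pos: [0.4942, 0.0996, 0.0731]
tcp_rot: [0.712, 0.703, -0.001, 0.002]
contact_force: [3.9, -5.0, 0.3]
opening: 0.126
finger_force: 60.2
```

```bash
python3 - <<'E'
from h import *
s=ctrl.get_state()
p=np.array(s["eef_pos"]);e=p[:2]-A; x=Ro.from_quat(s["tcp_rot"]).as_matrix()[:,0]
print("gap est",e@AX-.029,"lat",e@LX,p,s["contact_force"],s["wrist_torque"],s["opening"],"turned",TH+np.pi-np.arctan2(x[1],x[0]))
E
```

```text
gap est 0.146688188009017 lat 0.0002734201040724693 [0.49423935 0.09962326 0.07313965] [ 3.9240153  -4.96176784  0.27175085] [-0.62869409 -0.59186527  1.20832016] 0.12624352832135027 turned 1.3117302955786347
```

```bash
python3 - <<'E'
from h import *
c=dict(np.load("w1.npz"))
for n,u,v,z in[("bit",330,278,.057),("bit2",418,252,.057),("cart",226,296,.056),("cart2",322,284,.056),("screw",427,192,.046),("profs",170,225,.03),("p2",177,213,.03),("p3",250,235,.03),("p4",243,252,.03)]: print(n,ray(c,u,v,z).round(3))
w=A+.03*AX;print(w)
h=(.4942,.0996)
plan([*w,.2],1.299,frm=([*h,.15],1.56),jaw=.5)
E
```

```text
bit [ 0.675 -0.042  0.057]
bit2 [0.661 0.11  0.057]
cart [ 0.668 -0.225  0.056]
cart2 [ 0.684 -0.058  0.056]
screw [0.565 0.14  0.046]
profs [ 0.528 -0.286  0.03 ]
p2 [ 0.51  -0.266  0.03 ]
p3 [ 0.577 -0.159  0.03 ]
p4 [ 0.605 -0.181  0.03 ]
[ 0.45483562 -0.04063532]
[[-4.69, -1.26, -1.67, 0.0, 0.0, 0.087, 0.5], [-4.78, -0.85, -1.67, 0.0, 0.0, 0.087, 0.5], [-4.84, -0.43, -1.67, 0.0, 0.0, 0.087, 0.5]]
```

Call:
send_rows --series '[[[0,0,0,0,0,0,-0.3],[0,0,0,0,0,0,-0.3],[0,0,0,0,0,0,-0.3],[0,0,-2,0,0,0,-0.3],[0,0,-4,0,0,0,0.3],[0,0,-4,0,0,0,0.5]]]'

```text
time: 8.7
eef_pos: [0.4915, 0.1013, 0.1719]
tcp_rot: [0.715, 0.7, -0.002, -0.003]
contact_force: [0.9, -0.3, 0.7]
opening: 0.742
finger_force: 0.0
```

Call:
send_rows --series '[[[-4.7,-1.2,-1,0,0,0.087,0.5],[-4.8,-0.7,-1,0,0,0.087,0.5],[-4.8,-0.3,-1,0,0,0.087,0.5],[0,0,0,0,0,0,0.5],[0,0,0,0,0,0,0.5]]]'

```text
time: 9.32
eef_pos: [0.4547, -0.0388, 0.2011]
tcp_rot: [0.8, 0.601, -0.002, -0.003]
contact_force: [0.0, 0.3, 0.3]
opening: 0.747
finger_force: 0.0
```

```bash
python3 - <<'E'
from h import *
s=ctrl.get_state();c=cam("wrist");print(s["eef_pos"],s["tcp_rot"]);print(-c["R"].T@c["t"])
r=rect(c,L,TH,a0=-.16,a1=.06,b=.05,k=3600);cv2.imwrite("pics/j2.png",r[:,:,::-1])
np.savez("w3.npz",**{k:c[k] for k in("img","R","t","fx","fy","cx","cy")})
E
```

```text
[ 0.45473167 -0.03876791  0.20106629] [ 0.7995188   0.60063218 -0.00175052 -0.00276015]
[0.47700098 0.03480944 0.34374142]
```

View pics/j2.png

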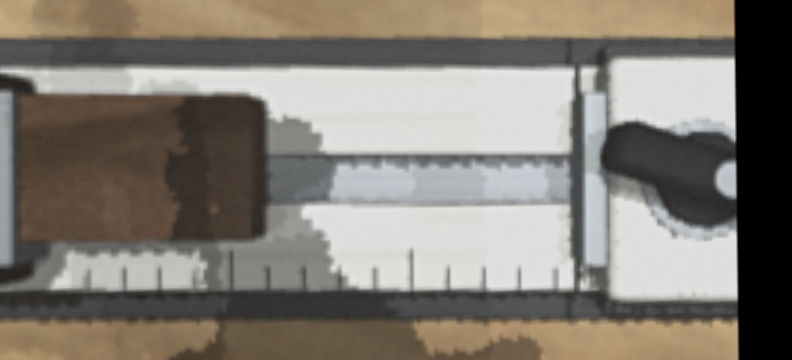

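Locked: the plate foot (columns 574–577) coincides with the line at 576, and the handle is turned. The walnut is near the anvil and about 3 mm off centre. Next is grasping the walnut.

```bash
python3 - <<'E'
from h import *
w=A+.031*AX+.003*LX; print(w)
plan([*w,.06],1.299,jaw=.5,n=4)
plan([*w,.036],1.299,jaw=.5,n=2,frm=([*w,.06],1.299))
E
```

```text
[ 0.45799399 -0.04047806]
[[-0.03, 0.12, 3.52, -0.002, -0.0, -0.002, 0.5], [-0.03, 0.11, 3.52, -0.002, -0.0, -0.002, 0.5], [-0.03, 0.11, 3.52, -0.002, -0.0, -0.002, 0.5], [-0.03, 0.1, 3.52, -0.002, -0.0, -0.002, 0.5]]
[[0.0, 0.0, 1.2, 0.0, 0.0, 0.0, 0.5], [0.0, 0.0, 1.2, 0.0, 0.0, 0.0, 0.5]]
```

Call:
send_rows --series '[[[0,0.1,3.5,0,0,0,0.5],[0,0.1,3.5,0,0,0,0.5],[0,0.1,3.5,0,0,0,0.5],[0,0.1,3.5,0,0,0,0.5],[0,0,1.2,0,0,0,0.5],[0,0,1.2,0,0,0,0.5],[0,0,0,0,0,0,0.5]]]'

```text
time: 10.25
eef_pos: [0.4578, -0.0396, 0.0372]
tcp_rot: [0.799, 0.601, -0.002, -0.003]
contact_force: [0.5, 0.2, -0.4]
opening: 0.746
finger_force: 0.0
```

Call:
send_rows --series '[[[0,0,0,0,0,0,-1],[0,0,0,0,0,0,-1],[0,0,0,0,0,0,-1],[0,0,0,0,0,0,-1]]]' --force 50

```text
time: 10.75
eef_pos: [0.4591, -0.0403, 0.0387]
tcp_rot: [0.8, 0.601, -0.001, -0.001]
contact_force: [-1.0, 1.4, 6.6]
opening: 0.431
finger_force: 51.7
```

```bash
python3 - <<'E'
from h import *
s=ctrl.get_state();p=s["eef_pos"];print(p,s["opening"],s["contact_force"])
plan([.59,.01,.13],1.299,jaw=-1,frm=([p[0],p[1],.13],1.299),spd=.05)
E
```

```text
[ 0.45905512 -0.04029202  0.03870207] 0.4312102723298639 [-0.9603143   1.36546653  6.58043739]
[[2.79, 3.75, 0.0, 0.0, 0.0, 0.0, -1], [2.79, 3.75, 0.0, 0.0, 0.0, 0.0, -1], [2.79, 3.75, 0.0, 0.0, 0.0, 0.0, -1]]
```

Call:
send_rows --series '[[[0,0,-1.5,0,0,0,-1],[0,0,-3.5,0,0,0,-1],[0,0,-4,0,0,0,-1],[2.1,2.8,0,0,0,0,-1],[2.1,2.8,0,0,0,0,-1],[2.1,2.8,0,0,0,0,-1],[2.1,2.85,0,0,0,0,-1],[0,0,3,0,0,0,-1],[0,0,4,0,0,0,-1],[0,0,3,0,0,0,-1]]]'

```text
time: 12.0
eef_pos: [0.5881, 0.0096, 0.0251]
tcp_rot: [0.799, 0.601, -0.003, -0.003]
contact_force: [0.2, 1.0, -1.3]
opening: 0.433
finger_force: 50.9
```

Call:
send_rows --series '[[[0,0,0,0,0,0,-1]]]'

```text
time: 12.12
eef_pos: [0.5862, 0.0098, 0.0239]
tcp_rot: [0.799, 0.601, -0.004, -0.005]
contact_force: [-0.0, 0.5, -1.1]
opening: 0.43
finger_force: 50.8
```

Call:
send_rows --series '[[[0,0,0.8,0,0,0,-1],[0,0,0.5,0,0,0,-1],[0,0,0.1,0,0,0,-1],[0,0,0,0,0,0,-1]]]'

```text
time: 12.62
eef_pos: [0.5894, 0.0094, 0.0131]
tcp_rot: [0.799, 0.601, -0.002, -0.002]
contact_force: [-0.3, 0.0, -1.4]
opening: 0.432
finger_force: 50.9
```

Call:
send_rows --series '[[[0,0,0.2,0,0,0,-1],[0,0,0.1,0,0,0,-1],[0,0,0,0,0,0,-1]]]'

```text
time: 13.0
eef_pos: [0.589, 0.0095, 0.0095]
tcp_rot: [0.799, 0.601, -0.002, -0.002]
contact_force: [-0.5, 0.1, -1.1]
opening: 0.431
finger_force: 50.9
```

Call:
send_rows --series '[[[0,0,0.1,0,0,0,-1],[0,0,0.05,0,0,0,-1],[0,0,0,0,0,0,-1]]]'

```text
time: 13.38
eef_pos: [0.5892, 0.0094, 0.0088]
tcp_rot: [0.799, 0.601, -0.002, -0.002]
contact_force: [-3.4, -0.2, 5.1]
opening: 0.427
finger_force: 51.6
```

Call:
send_rows --series '[[[0,0,0,0,0,0,0.2],[0,0,0,0,0,0,0.2],[0,0,0,0,0,0,0.2],[0,0,-3,0,0,0,0.2],[0,0,-4,0,0,0,0.3],[0,0,-5,0,0,0,0.5],[0,0,-5,0,0,0,0.5]]]'

```text
time: 14.25
eef_pos: [0.5898, 0.0092, 0.1793]
tcp_rot: [0.799, 0.601, -0.002, -0.003]
contact_force: [0.2, 0.2, -0.2]
opening: 0.754
finger_force: 0.0
```

```bash
python3 - <<'E'
from h import *
print(ctrl.get_state()["eef_pos"])
plan([.555,-.223,.2],.974,jaw=.5,spd=.05)
E
```

```text
[0.58976867 0.00921937 0.17925158]
[[-4.65, 0.62, -0.42, -0.001, 0.0, 0.063, 0.5], [-4.61, 0.91, -0.42, -0.001, 0.0, 0.063, 0.5], [-4.54, 1.2, -0.42, -0.001, 0.0, 0.063, 0.5], [-4.45, 1.49, -0.42, -0.001, 0.0, 0.063, 0.5], [-4.35, 1.76, -0.42, -0.001, 0.0, 0.063, 0.5]]
```

Call:
send_rows --series '[[[-4.65,0.6,-0.4,0,0,0.063,0.5],[-4.6,0.9,-0.4,0,0,0.063,0.5],[-4.55,1.2,-0.4,0,0,0.063,0.5],[-4.45,1.5,-0.4,0,0,0.063,0.5],[-4.35,1.75,-0.4,0,0,0.063,0.5],[0,0,0,0,0,0,0.5],[0,0,0,0,0,0,0.5]]]'

```text
time: 15.12
eef_pos: [0.5548, -0.2225, 0.1975]
tcp_rot: [0.884, 0.468, -0.002, -0.003]
contact_force: [0.3, -0.4, 0.2]
opening: 0.751
finger_force: 0.0
```

```bash
python3 - <<'E'
from h import *
s=ctrl.get_state();c=cam("wrist");print(s["eef_pos"],s["tcp_rot"],-c["R"].T@c["t"])
save(c,"w4.png");np.savez("w4.npz",**{k:c[k] for k in("img","R","t","fx","fy","cx","cy")})
im=c["img"];hsv=cv2.cvtColor(im,cv2.COLOR_RGB2HSV)
m=((hsv[...,2]>110)&(hsv[...,1]<45)).astype(np.uint8);m=cv2.morphologyEx(m,cv2.MORPH_CLOSE,np.ones((9,9)))
cn,_=cv2.findContours(m,0,2)
for k in sorted(cn,key=cv2.contourArea)[-5:]:
    b=cv2.boxPoints(cv2.minAreaRect(k)); print(cv2.contourArea(k),b.round().tolist(),[ray(c,*q,.03)[:2].round(4).tolist() for q in b])
E
```

```text
[ 0.55476645 -0.22250956  0.19753871] [ 0.88381115  0.46783179 -0.0022155  -0.00252201] [ 0.59916933 -0.15934295  0.34005219]
2946.0 [[133.0, 237.0], [136.0, 214.0], [278.0, 232.0], [275.0, 255.0]] [[0.3499, -0.1683], [0.3714, -0.1507], [0.4853, -0.2534], [0.4663, -0.2739]]
3317.5 [[437.0, 0.0], [475.0, -15.0], [515.0, 83.0], [477.0, 98.0]] [[0.7305, -0.1525], [0.7627, -0.1604], [0.7595, -0.254], [0.7243, -0.2469]]
3534.0 [[312.0, 112.0], [343.0, 111.0], [350.0, 234.0], [318.0, 236.0]] [[0.5872, -0.1696], [0.6131, -0.1854], [0.5489, -0.2993], [0.5194, -0.2818]]
5301.0 [[0.0, 399.0], [0.0, 271.0], [66.0, 271.0], [66.0, 399.0]] [[0.0309, -0.242], [0.1917, -0.114], [0.255, -0.1566], [0.1053, -0.2915]]
7558.5 [[43.0, 0.0], [106.0, -33.0], [192.0, 132.0], [130.0, 164.0]] [[0.4458, 0.0414], [0.5095, 0.0276], [0.4793, -0.1184], [0.4042, -0.1075]]
```

View pics/w4.png

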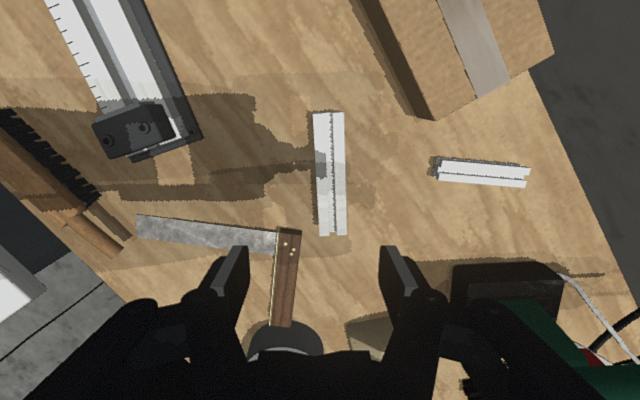

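The profile is the light bar at pixels (313–350, 111–236), clear of its neighbours. The smaller one at (483,172) stays. That was the last picture, so from here I use numbers only.

```bash
python3 - <<'E'
from h import *
plan([.567,-.234,.06],1.042,jaw=.5,n=4)
plan([.567,-.234,.01],1.042,jaw=.5,n=2,frm=([.567,-.234,.06],1.042))
E
```

```text
[[-0.07, 0.44, 3.44, -0.002, 0.0, -0.017, 0.5], [-0.08, 0.44, 3.44, -0.002, 0.0, -0.017, 0.5], [-0.09, 0.43, 3.44, -0.002, 0.0, -0.017, 0.5], [-0.1, 0.42, 3.44, -0.002, 0.0, -0.017, 0.5]]
[[0.0, 0.0, 2.5, 0.0, 0.0, 0.0, 0.5], [0.0, 0.0, 2.5, 0.0, 0.0, 0.0, 0.5]]
```

Call:
send_rows --series '[[[-0.1,0.44,3.4,0,0,-0.017,0.5],[-0.1,0.44,3.4,0,0,-0.017,0.5],[-0.1,0.43,3.4,0,0,-0.017,0.5],[-0.1,0.42,3.4,0,0,-0.017,0.5],[0,0,0,0,0,0,0.5],[0,0,2.5,0,0,0,0.5],[0,0,2.4,0,0,0,0.5],[0,0,0,0,0,0,0.5]]]'

```text
time: 16.18
eef_pos: [0.5657, -0.234, 0.0125]
tcp_rot: [0.867, 0.498, -0.003, -0.003]
contact_force: [-0.3, 0.2, -0.9]
opening: 0.755
finger_force: 0.0
```

Call:
send_rows --series '[[[0,0,0,0,0,0,-1],[0,0,0,0,0,0,-1],[0,0,0,0,0,0,-1],[0,0,0,0,0,0,-1]]]' --force 60

```text
time: 16.68
eef_pos: [0.5677, -0.2359, 0.0152]
tcp_rot: [0.867, 0.498, -0.001, -0.001]
contact_force: [-1.9, 2.5, 6.7]
opening: 0.334
finger_force: 63.6
```

```bash
python3 - <<'E'
from h import *
s=ctrl.get_state();R=Ro.from_quat(s["tcp_rot"]).as_matrix();print(s["eef_pos"],s["opening"],s["contact_force"],np.arctan2(R[1,0],R[0,0]),R[:,2])
E
```

```text
[ 0.56771303 -0.23593425  0.0152033 ] 0.3340655153524449 [-1.91232041  2.46352831  6.7427076 ] 1.0417885062820724 [-2.78932485e-03  4.28643339e-06 -9.99996110e-01]
```

```bash
python3 - <<'E'
from h import *
t=A+.072*AX;print(t)
plan([*t,.14],1.299,jaw=-1,frm=([.5677,-.2359,.14],1.042),spd=.038)
E
```

```text
[ 4.66119275e-01 -1.79427467e-04]
[[2.18, -2.95, 0.0, 0.0, 0.0, -0.037, -1], [2.28, -2.87, 0.0, 0.0, 0.0, -0.037, -1], [2.39, -2.78, 0.0, 0.0, 0.0, -0.037, -1], [2.49, -2.69, 0.0, 0.0, 0.0, -0.037, -1], [2.58, -2.6, 0.0, 0.0, 0.0, -0.037, -1], [2.68, -2.51, 0.0, 0.0, 0.0, -0.037, -1], [2.77, -2.41, 0.0, 0.0, 0.0, -0.037, -1]]
```

Call:
send_rows --series '[[[0,0,-1.5,0,0,0,-1],[0,0,-3,0,0,0,-1],[0,0,-4,0,0,0,-1],[0,0,-4,0,0,0,-1],[0,0,0,0,0,0,-1]]]'

```text
time: 17.3
eef_pos: [0.5692, -0.2369, 0.1428]
tcp_rot: [0.867, 0.498, -0.0, 0.002]
contact_force: [0.6, 0.0, -2.6]
opening: 0.332
finger_force: 62.7
```

Call:
send_rows --series '[[[2.2,-2.95,0,0,0,-0.037,-1],[2.3,-2.9,0,0,0,-0.037,-1],[2.4,-2.8,0,0,0,-0.037,-1],[2.5,-2.7,0,0,0,-0.037,-1],[2.6,-2.6,0,0,0,-0.037,-1],[2.7,-2.5,0,0,0,-0.037,-1],[2.8,-2.4,0,0,0,-0.037,-1],[0,0,0,0,0,0,-1],[0,0,0,0,0,0,-1]]]'

```text
time: 18.42
eef_pos: [0.465, 0.0015, 0.1379]
tcp_rot: [0.796, 0.606, -0.002, -0.003]
contact_force: [-0.0, -0.9, -2.2]
opening: 0.333
finger_force: 62.6
```

```bash
python3 - <<'E'
from h import *
P=[];Y=[]
for i in range(3):
    s=ctrl.get_state();R=Ro.from_quat(s["tcp_rot"]).as_matrix();P.append(s["eef_pos"]);Y.append(np.arctan2(R[1,0],R[0,0]));c=cam("wrist")
print(P,Y,s["contact_force"],R[:,2])
p=np.mean(P,0);e=p[:2]-A;print("a",e@AX,"lat",e@LX)
np.savez("w5.npz",**{k:c[k] for k in("img","R","t","fx","fy","cx","cy")})
# profile in hand: bright mask on the profile's top plane z = p2-.0152+.03
im=c["img"];zt=p[2]+.0148
r=rect(c,A,TH,z=zt,a0=0,a1=.16,b=.03,k=2000).astype(int);g=r.mean(2)
print([int(v) for v in g[40:80,:].mean(0)[::8]]); 
for a in (200,220,240,260): print(a,[int(v) for v in g[::4,a-4:a+4].mean(1)])
E
```

```text
[array([0.46503104, 0.00148022, 0.13793708]), array([0.46537771, 0.00111298, 0.13819665]), array([0.46562968, 0.00091881, 0.13845001])] [np.float64(1.300816607831224), np.float64(1.3000995821674868), np.float64(1.2997556689834366)] [-0.43516089 -1.32188747 -2.28131185] [-0.00628329  0.00135776 -0.99997934]
a 0.07309275343706603 lat -0.0011074226130828868
[18, 20, 21, 22, 24, 25, 173, 192, 190, 183, 185, 172, 161, 165, 160, 154, 108, 104, 105, 105, 106, 106, 106, 106, 107, 108, 120, 136, 173, 173, 201, 208, 212, 214, 209, 106, 167, 130, 138, 133]
200 [133, 135, 138, 134, 129, 99, 69, 134, 196, 189, 108, 108, 108, 109, 109, 110, 110, 108, 110, 110, 110, 109, 108, 64, 41, 71, 122, 114, 112, 116]
220 [128, 128, 127, 120, 121, 107, 76, 156, 218, 220, 218, 218, 186, 164, 123, 128, 132, 128, 145, 149, 149, 149, 146, 80, 44, 68, 82, 73, 65, 66]
240 [135, 136, 134, 132, 135, 103, 81, 159, 220, 220, 220, 220, 220, 223, 156, 222, 220, 167, 206, 180, 150, 149, 150, 73, 44, 66, 71, 68, 69, 71]
260 [136, 137, 140, 143, 145, 108, 79, 158, 220, 220, 220, 220, 220, 222, 146, 221, 220, 214, 220, 220, 219, 161, 151, 72, 52, 86, 79, 79, 81, 81]
```

Call:
send_rows --series '[[[-0.08,0.05,0,0,0,0,-1],[0,0,2,0,0,0,-1],[0,0,2,0,0,0,-1],[0,0,2,0,0,0,-1],[0,0,1.5,0,0,0,-1],[0,0,0.8,0,0,0,-1],[0,0,0.5,0,0,0,-1],[0,0,0,0,0,0,-1],[0,0,0,0,0,0,-1]]]'

```text
time: 19.7
eef_pos: [0.4658, 0.0008, 0.0514]
tcp_rot: [0.796, 0.606, -0.001, -0.002]
contact_force: [0.1, 0.2, -1.8]
opening: 0.336
finger_force: 62.6
```

```bash
cat >h2.py <<'E'
from h import *
s=ctrl.get_state();R=Ro.from_quat(s["tcp_rot"]).as_matrix();p=np.array(s["eef_pos"]);e=p[:2]-A
print(p,"a",e@AX,"lat",e@LX,"yaw",np.arctan2(R[1,0],R[0,0]),s["contact_force"],R[:,2].round(4),s["time"])
E
python3 h2.py
```

```text
[0.46578607 0.00076808 0.05141942] a 0.07282315882892135 lat -0.0005755104499244323 yaw 1.3008648334758615 [ 0.0738153   0.16775961 -1.80457769] [-0.0046  0.0012 -1.    ] 19.7
```

Call:
send_rows --series '[[[0,0,0.3,0,0,0,-1],[0,0,0.2,0,0,0,-1],[0,0,0,0,0,0,-1]]]'

```text
time: 20.08
eef_pos: [0.465, 0.0009, 0.0456]
tcp_rot: [0.796, 0.606, -0.002, -0.003]
contact_force: [-1.4, -0.8, -2.3]
opening: 0.332
finger_force: 62.6
```

Call:
send_rows --series '[[[0,0,0.1,0,0,0,-1],[0,0,0,0,0,0,-1]]]'

```text
time: 20.32
eef_pos: [0.4654, 0.0009, 0.0452]
tcp_rot: [0.796, 0.606, -0.002, -0.002]
contact_force: [-1.5, 0.5, 1.4]
opening: 0.333
finger_force: 62.8
```

Call:
send_rows --series '[[[0,0,0.06,0,0,0,-1],[0,0,0,0,0,0,-1],[0,0,0,0,0,0,0],[0,0,0,0,0,0,0.1],[0,0,0,0,0,0,0.1],[0,0,-1.5,0,0,0,0.1],[0,0,-4,0,0,0,0.1],[0,0,-5,0,0,0,0.1],[0,0,-5,0,0,0,0.1],[0,0,0,0,0,0,0.1]]]'

```text
time: 21.58
eef_pos: [0.4693, 0.0, 0.2057]
tcp_rot: [0.796, 0.606, 0.002, 0.002]
contact_force: [-0.0, 0.0, -0.7]
opening: 0.551
finger_force: 0.0
```

```bash
python3 h2.py; python3 - <<'E'
from h import *
c=cam("wrist");np.savez("w6.npz",**{k:c[k] for k in("img","R","t","fx","fy","cx","cy")})
C=-c["R"].T@c["t"];e=C[:2]-A;print("cam a",e@AX,e@LX,C[2])
r=rect(c,A,TH,z=.06,a0=-.02,a1=.18,b=.03,k=2000);hsv=cv2.cvtColor(r,cv2.COLOR_RGB2HSV);g=r.mean(2)
for b in(40,50,70,80): print(b,[int(v) for v in g[b-2:b+3].mean(0)[0:100:3]],[int(v) for v in g[b-2:b+3].mean(0)[290:380:3]])
for a in(100,150,200,250,280): print(a,[int(v) for v in g[:,a-4:a+4].mean(1)[::3]])
# line check on bed level
r=rect(c,L,TH,z=.03,a0=-.02,a1=.02,b=.035,k=3000).mean(2)
for b in(14,20,26,180,186,192): print(b,[int(v) for v in r[b-2:b+2].mean(0)[::3]])
E
```

```text
[4.69336363e-01 1.57599805e-05 2.05656592e-01] a 0.07305230930951957 lat 0.003046374541493563 yaw 1.300960143616914 [-0.02551077  0.00385037 -0.70072538] [ 0.0061 -0.0011 -1.    ] 21.575
cam a 0.14990426652597122 0.001956095829256481 0.3483400290767276
40 [76, 75, 74, 76, 77, 76, 77, 77, 76, 73, 66, 103, 162, 158, 95, 65, 69, 66, 64, 129, 208, 215, 213, 213, 214, 219, 219, 219, 218, 218, 218, 218, 217, 218] [225, 225, 225, 225, 225, 225, 225, 225, 227, 195, 150, 168, 198, 163, 168, 107, 48, 56, 59, 59, 61, 60, 58, 55, 54, 55, 64, 78, 106, 77]
50 [75, 75, 75, 75, 76, 76, 76, 77, 77, 72, 67, 105, 161, 157, 95, 65, 68, 67, 64, 130, 209, 215, 213, 212, 214, 219, 218, 219, 220, 219, 218, 220, 221, 221] [226, 225, 226, 226, 225, 226, 226, 226, 227, 194, 105, 85, 84, 125, 146, 55, 53, 57, 58, 62, 62, 62, 63, 63, 63, 63, 63, 62, 62, 63]
70 [75, 75, 73, 74, 75, 76, 76, 76, 76, 72, 65, 99, 161, 155, 93, 66, 68, 67, 66, 94, 133, 137, 158, 193, 194, 195, 197, 204, 207, 198, 201, 204, 204, 205] [219, 221, 221, 221, 219, 219, 221, 221, 217, 209, 94, 101, 108, 150, 193, 190, 187, 118, 196, 213, 210
[... 1888 characters left out ...]
5, 194, 170, 157, 197, 219, 226, 225, 225, 225, 225, 225, 225, 225, 226, 225, 224, 225]
180 [225, 225, 224, 208, 178, 195, 226, 225, 224, 224, 224, 225, 225, 212, 161, 214, 226, 224, 223, 190, 97, 112, 133, 106, 104, 145, 192, 214, 224, 225, 224, 225, 225, 225, 225, 225, 225, 225, 224, 224]
186 [218, 228, 226, 204, 166, 188, 227, 225, 224, 224, 224, 225, 226, 212, 150, 213, 227, 226, 229, 203, 94, 103, 131, 132, 134, 148, 191, 214, 224, 225, 225, 225, 224, 224, 225, 224, 225, 225, 224, 224]
192 [146, 158, 154, 140, 137, 188, 228, 225, 223, 223, 223, 224, 225, 208, 150, 209, 225, 222, 225, 198, 101, 141, 192, 179, 151, 148, 192, 215, 225, 225, 224, 225, 224, 225, 225, 225, 225, 225, 225, 225]
```

Profile end readings are a=8.8 mm and 139.3 mm, so it is centred within 1 mm. The line is still beside the jaw front. Now back to the handle.

```bash
python3 - <<'E'
from h import *
plan([.4942,.0994,.13],TH+np.pi-1.25,jaw=-.2,spd=.04)
E
```

```text
[[2.56, -0.02, 1.81, 0.0, -0.0, -0.08, -0.2], [2.56, 0.18, 1.81, 0.0, -0.0, -0.08, -0.2], [2.53, 0.39, 1.81, 0.0, -0.0, -0.08, -0.2], [2.5, 0.59, 1.81, 0.0, -0.0, -0.08, -0.2]]
```

Call:
send_rows --series '[[[2.56,0,1.8,0,0,-0.08,-0.2],[2.56,0.18,1.8,0,0,-0.08,-0.2],[2.53,0.4,1.8,0,0,-0.08,-0.2],[2.5,0.6,1.8,0,0,-0.08,-0.2],[0,0,0,0,0,0,-0.2],[0,0,0,0,0,0,-0.2]]]'

```text
time: 22.38
eef_pos: [0.4921, 0.0994, 0.1267]
tcp_rot: [0.689, 0.724, -0.002, -0.003]
contact_force: [0.7, -0.1, 0.6]
opening: 0.4
finger_force: 0.0
```

```bash
python3 h2.py; python3 - <<'E'
from h import *
plan([.4942,.0994,.074],TH+np.pi-1.25,jaw=-.2,spd=.02)
E
```

```text
[0.49208828 0.0993895  0.12674461] a 0.17488511580052452 lat -0.0017357609166477606 yaw 1.620152636962295 [ 0.68315096 -0.1422327   0.5963462 ] [-0.0072  0.0012 -1.    ] 22.375
[[-0.01, 0.08, 1.76, -0.002, -0.001, 0.0, -0.2], [-0.0, 0.08, 1.76, -0.002, -0.001, 0.0, -0.2], [-0.0, 0.07, 1.76, -0.002, -0.001, 0.0, -0.2]]
```

Call:
send_rows --series '[[[0,0.05,1.7,0,0,0,-0.2],[0,0.05,1.7,0,0,0,-0.2],[0,0.05,1.7,0,0,0,-0.2],[0,0,0,0,0,0,-0.2],[0,0,0,0,0,0,-1],[0,0,0,0,0,0,-1],[0,0,0,0,0,0,-1],[0,0,0,0,0,0,-1]]]' --force 50

```text
time: 23.38
eef_pos: [0.4942, 0.0999, 0.0767]
tcp_rot: [0.689, 0.725, -0.001, -0.002]
contact_force: [-0.1, -0.0, 1.0]
opening: 0.128
finger_force: 52.8
```

```bash
python3 h2.py
```

```text
[0.49422925 0.09986846 0.07670072] a 0.17592166282121446 lat 0.00019781727953024908 yaw 1.6208131974080913 [-0.12970275 -0.04246165  1.02984701] [-0.0047  0.0014 -1.    ] 23.375
```

Call:
send_rows --series '[[[0,0,0,0,0,-0.15,-1],[0,0,0,0,0,-0.17,-1],[0,0,0,0,0,-0.17,-1],[0,0,0,0,0,-0.17,-1],[0,0,0,0,0,-0.17,-1],[0,0,0,0,0,-0.17,-1],[0,0,0,0,0,-0.17,-1],[0,0,0,0,0,-0.1,-1],[0,0,0,0,0,-0.03,-1],[0,0,0,0,0,0,-1]]]'

```text
time: 24.62
eef_pos: [0.4926, 0.0987, 0.0765]
tcp_rot: [0.112, 0.994, -0.001, -0.005]
contact_force: [-5.3, -5.7, 4.1]
opening: 0.126
finger_force: 57.2
```

```bash
python3 h2.py; python3 -c "
from h import *
s=ctrl.get_state();print(s['wrist_torque'],s['opening'],s['finger_force'])"
```

```text
[0.49258132 0.09872537 0.07646113] a 0.17437786682072204 lat -0.0010824333638003655 yaw 2.9169581615944726 [-5.34782552 -5.73570514  4.14163907] [-1.e-02 -3.e-04 -1.e+00] 24.625
[-1.08994473  0.72905817 -0.91263118] 0.1259735633033715 57.197896242141724
```

Call:
send_rows --series '[[[0,-0.3,0,0,0,0.03,-1],[0,-0.5,0,0,0,0,-1],[0,-0.3,0,0,0,0,-1],[0,0,0,0,0,0,-1],[0,0,0,0,0,0,0.6],[0,0,0,0,0,0,0.6],[0,0,0,0,0,0,0.6],[0,0,0,0,0,0,0.6]]]'

```text
time: 25.62
eef_pos: [0.4914, 0.0893, 0.0763]
tcp_rot: [0.125, 0.992, 0.0, -0.003]
contact_force: [0.4, 0.2, 0.9]
opening: 0.799
finger_force: 0.0
```

Call:
send_rows --series '[[[0,0,-2,0,0,0,0.6],[0,0,-3,0,0,0,0.6],[0,-3,-4,0,0,0,0.6],[0,-3,-4,0,0,0,0.6],[0,0,0,0,0,0,0.6],[0,0,0,0,0,0,0.6]]]'

```text
time: 26.38
eef_pos: [0.4767, 0.031, 0.2057]
tcp_rot: [0.125, 0.992, 0.001, -0.003]
contact_force: [-0.2, -0.0, -0.8]
opening: 0.8
finger_force: 0.0
```

```bash
python3 h2.py; python3 - <<'E'
from h import *
c=cam("wrist");np.savez("w7.npz",**{k:c[k] for k in("img","R","t","fx","fy","cx","cy")})
C=-c["R"].T@c["t"];e=C[:2]-A;print("cam a",e@AX,e@LX,C[2])
g=rect(c,A,TH,z=.06,a0=-.02,a1=.2,b=.03,k=2000).mean(2)
for b in(40,50,70,80): print(b,[int(v) for v in g[b-2:b+3].mean(0)[0:90:3]],[int(v) for v in g[b-2:b+3].mean(0)[270:360:3]])
for a in(80,150,200,260): print(a,[int(v) for v in g[:,a-4:a+4].mean(1)[::3]])
# bar angle: dark pixels at z=.093 around handle
hc=A+.159*AX; r=rect(c,hc,TH,z=.093,a0=-.035,a1=.035,b=.04,k=2000).max(2)
m=(r<60).astype(np.uint8); n,lab,st,ce=cv2.connectedComponentsWithStats(m); i=1+st[1:,4].argmax()
k=cv2.findContours((lab==i).astype(np.uint8),0,2)[0]; print(st[i],ce[i],cv2.minAreaRect(max(k,key=cv2.contourArea)))
w=cam("top");hs=cv2.cvtColor(c["img"],cv2.COLOR_RGB2HSV);print([round(v) for v in proj(c,[.589,.009,.025])],c["img"][tuple(int(round(v)) for v in proj(c,[.589,.009,.025])[::-1])])
E
```

```text
[0.47670804 0.03104208 0.20569006] a 0.10491842886578319 lat 0.0018115540190070216 yaw 2.890457917979904 [-0.21100068 -0.03142415 -0.84846574] [-0.0064  0.0019 -1.    ] 26.375
cam a 0.10229867287771549 -0.07517304164170649 0.3488442089951623
40 [77, 78, 77, 77, 77, 80, 78, 80, 78, 73, 61, 124, 174, 164, 198, 208, 205, 195, 193, 198, 200, 200, 197, 198, 196, 197, 195, 196, 197, 198] [180, 179, 177, 177, 176, 180, 191, 206, 206, 207, 171, 169, 166, 160, 131, 169, 198, 208, 206, 207, 208, 196, 160, 147, 99, 60, 45, 39, 38, 39]
50 [76, 77, 76, 77, 78, 79, 79, 79, 78, 74, 61, 131, 171, 175, 195, 205, 194, 193, 193, 198, 198, 198, 199, 198, 195, 195, 199, 200, 198, 197] [179, 180, 175, 174, 173, 172, 176, 176, 176, 179, 158, 163, 160, 149, 123, 148, 180, 188, 184, 184, 164, 139, 126, 59, 46, 49, 45, 40, 37, 36]
70 [77, 78, 75, 77, 77, 78, 78, 79, 78, 75, 60, 116, 173, 167, 142, 134, 165, 192, 194, 194, 195, 194, 195, 195, 195, 195, 196, 198, 196, 197] [183, 181, 172, 172, 171, 171, 175, 176, 176, 166, 120, 145, 142, 141, 117, 160, 192, 207, 204, 205, 188, 148, 149, 108, 54, 43, 46, 40, 37,
[... 495 characters left out ...]
150 [149, 150, 148, 139, 87, 78, 149, 212, 208, 201, 195, 184, 179, 187, 197, 199, 199, 198, 162, 95, 115, 155, 196, 196, 197, 198, 197, 195, 196, 196, 196, 116, 88, 104, 88, 113, 106, 94, 125, 174]
200 [127, 126, 128, 124, 86, 75, 151, 202, 179, 177, 179, 179, 178, 176, 177, 176, 175, 179, 143, 89, 97, 138, 175, 175, 176, 176, 176, 176, 177, 178, 174, 112, 84, 92, 85, 93, 93, 88, 114, 179]
260 [134, 138, 137, 130, 88, 73, 139, 203, 199, 201, 205, 189, 178, 179, 179, 177, 177, 177, 136, 89, 108, 164, 176, 176, 190, 192, 194, 194, 193, 181, 177, 110, 83, 91, 84, 94, 91, 88, 120, 171]
[  39   29   42  112 3033] [62.89976921 86.73821299] ((59.5, 84.5), (111.0, 41.0), 90.0)
[320, 269] [90 72 55]
```

```bash
python3 -c "
from plant import ctrl
print(ctrl.sign_off())"
```

```text
the job is handed in; nothing more can be done
None
```

The job is handed in at about 26 s: the walnut block lies on the bare table, and the spring-closed jaw holds the profile square against the anvil, at most 1.5 mm off the bed's centre line, with the handle fully back. The last checks were by camera measurement, as the 10 pictures were used up.

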